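Reset the work stop on the vise and lock it again

TASK

The board stop on the back of the vise must be reset. Slacken its jam nut by swinging the red handle counter-clockwise at least 45 degrees, turn the brass adjuster knob until its white pointer points at the yellow dot (not the blue one), then swing the red handle back clockwise until the nut is fully tight again. Leave the other things on the desk where they are.

Things in the scene. Friction and masses are not known exactly. Their poses are not given: they have to be found in the camera images.
- vise: Cast-iron vise fixed at the far desk edge, at some yaw. Origin on its swivel axis at desk height; +x runs to its handle beyond the edge. Behind its jaws (100 mm high), centred 130 mm along -x, is the work stop: a black dial plate 104 mm wide, top 105 mm up, with adjuster screw and jam nut on one vertical axis. A steel blade, up to 130 mm high, lies 65 mm or more from that axis towards the jaws.
- jam_nut (a joint): Turn of the steel jam nut: 0 = tight, at its stop; grows counter-clockwise from above (loosening) to an end stop at 1.25 rad. Stays where left. It carries the red handle on a radial arm; tight, the handle lies 145 degrees counter-clockwise from the vise's +x. Below about 0.35 rad the nut clamps the adjuster screw, above it is free. Handle force 5 N, up to 9 N at the end of tightening.
- nut_handle (a point): Grip point on the upright round red handle: 16 mm diameter, 75 mm from the nut's axis, this point 143.5 mm above the desk; the red grip runs from 119.5 to 163.5 mm above the desk, its steel arm below from 109 to 116 mm. It moves on a 75 mm circle round the adjuster's axis.
- adjuster (a joint): Turn of the adjuster screw (rad), positive counter-clockwise seen from above, range -1.5 to 1.5; at 0 its white pointer points along the vise's +x axis. Free resistance about 0.04 N m; stays where it is left. It raises or lowers the stop blade by 3 mm per rad.
- knob_grip (a point): Point on the vertical axis of the adjuster (also the jam nut's axis), 145 mm above the desk: the height to grip the round knurled brass knob, 28 mm diameter, which runs from 124 to 159 mm above the desk. Grip it above 125 mm: the pointer lies below.
- pointer_tip (a point): Outer tip of the white pointer bar below the knob, 27 mm from the adjuster's axis, 122 mm above the desk; the bar is 6 mm wide and 120 to 124 mm above the desk. Its x axis points outwards along the pointer. A thin white line on top of the knob lies above it.
- yellow_mark: Yellow dot, 9 mm across, 2 mm high, fixed on the dial plate, 30 to 48 mm from the adjuster's axis, on the jaw side of it. Origin at its centre, on the plate. The pointer must point at its centre.
- blue_mark: Blue dot of the same size on the other side of the dial: another setting, not wanted now. Which colour is left and which right changes.
- pliers: Loose bent-nose pliers with yellow grips, 150 mm long, 14 mm high, lying beside the vise. Origin under the pivot, x towards the nose. Leave alone.
- probe: Loose black multimeter probe, 125 mm long, 17 mm high, lying beside the vise. x towards its tip. Leave alone.
- chip_tube: Loose translucent pink chip tube, 240 x 14 x 14 mm, lying along its x. Leave alone.
- magnifier: Loose magnifier, glass in a brass ring of 80 mm diameter, 9 mm high, wooden handle along its -x. Leave alone.
- screwdriver: Loose screwdriver with a green handle, 170 mm long, lying along x. Leave alone.
- tray: Blue parts tray, 130 x 170 x 30 mm, fixed to the desk. Not needed.

How it is judged (in metres and radians):
On the way, in this order (a step that is already met when the one before it is completed fails the run):
1. the jam nut is slackened: its handle swung counter-clockwise at least 0.75 rad from tight (value of joint jam_nut above 0.75 rad), for 0.1 s.
2. with the nut slack, the pointer has been turned to point at the yellow dot (its line passes within 4 mm of the dot's centre) (value of joint jam_nut above 0.4 rad and y of yellow_mark in the frame of pointer_tip between -0.004 and 0.004 m and x of yellow_mark in the frame of pointer_tip above -0.005 m), for 0.2 s.
At the end, for the whole second after the job is handed in: The jam nut is tight (within 0.12 rad of its tight stop), and the line of the white pointer still passes within 4 mm of the centre of the yellow dot, on the pointer's side (value of joint jam_nut below 0.12 rad and y of yellow_mark in the frame of pointer_tip between -0.004 and 0.004 m and x of yellow_mark in the frame of pointer_tip above -0.005 m); the robot touches nothing.
It fails at once if a loose thing on the desk is shifted by more than 30 mm (distance of any of pliers, probe, chip_tube, magnifier, screwdriver from where it was at the start of the episode above 0.03 m).
It also fails if it takes over 69 s, if anything falls off the work surface, if the arm or the gripper's body presses on something with over 40 N, if the wrist force passes 120 N, or if a joint passes its speed limit or range.

ROBOT

A 6-joint arm with a two-finger parallel gripper is mounted at the origin on the work surface. World frame = base frame: x ahead of the robot, y to its left, z up, the work surface at z = 0. Lengths are in mm, angles in rad, forces in N, time in s.
With the tool pointing down it reaches from about 300 to 775 mm from the base axis. Payload 14.6 kg.
Tool frame: the origin (TCP) lies midway between the tips of the shut fingers; the grasp point (between the pads) lies 19 mm behind it (manip.tcp_to_grasp is the distance from the TCP to the grasp point, in mm); z points along the fingers, x is the direction in which the jaws open and shut, and the axes are right-handed (so a half turn about z gives the same grasp; the last joint's range is limited). The gripper opens to 94 mm and grips with 3 to 60 N. Pads are 16 mm wide; open, the fingers measure 119 mm over their backs; the gripper's body (75 mm by 177 mm) begins 78 mm behind the grasp point.
Start: joints at [-1.229, 0.3, 1.521, -0, 1.321, -0.067], TCP at [218.622, -504.672, 205.446] pointing down, gripper open.
Joint ranges: [-3.03, 3.03], [-0.79, 2.21], [0.23, 2.52], [-1.04, 4.18], [0, 3.07], [-2.55, 2.55]. Speed limits (rad/s): [2.22, 2.22, 2.57, 3.14, 3.14, 3.14].

INTERFACE

Orientations are given as [roll, pitch, yaw] about the fixed x, y, z axes, in that order (R = Rz(yaw) Ry(pitch) Rx(roll)).
In Python, from cell import manip gives the robot as it stands.
- The arm moves only by the tool arm_command, never from a script. Its argument "steps" is a list of rows, each a list of 3 entries, a list of its own where there are three numbers: the opening, from 0 (shut) to 1 (fully open), then the shift along the tool's x, y, z in cm, then the turn about the tool's z in rad. A call has 1 to 5 rows; each row shifts and turns the commanded pose from where the row before left it, along the tool's axes as they then stand; what a row does not reach is not made up. A row lasts 1/12 s, in which the tool goes at most 41.7 mm and 7.16 degrees, less where a joint would pass 70% of its speed; a pose out of reach is approached as far as the arm can. A call with a gripper value outside its range is refused whole. The fingers move at their own pace and stop on an object; "force" is the grip in N (left out, the last holds). Time passes only in rows, so rows that do not move let the fingers close. It gives the time, the measured TCP pose, the force and the opening at its end, in the units of the state.
- manip.read_state(): the state, without advancing time (a new reading comes with each control period).
- manip.camera(name): name is "scene" or "top" or "wrist"; returns (picture, depth): 420x560x3 uint8, red, green, blue; 420x560 float32, mm along the optical axis (not along the pixel's ray), 0 where there is no reading.
- manip.calibration(name): a dict with "fx", "fy", "cx", "cy" (pixels), "R" (3x3) and "t" (3): a world point X has camera coordinates R X + t; the wrist camera has in their place "tool_from_camera" (4x4, takes a point from camera to tool coordinates, whose origin is the TCP and whose axes are the tool frame's). Camera axes: x right, y down, z forward; pixel columns grow to the right and rows downward; lengths in mm; the calibration is good to about 2 mm. A picture is of the moment at which its call begins: read the wrist's pose just before it. calibration takes no time and is no camera call.
- manip.sign_off(): hands the job in, once; it reports no verdict.
The state is a dict: "clock": time; "joints": joint angles; "qd": joint speeds; "effort": joint torques, N m; "eef_pos": TCP position; "eef_rot": TCP orientation; "wrist_force": force on the tool from outside, world axes, zero at the start; "moment": the same for the moment, N m; "finger_gap": finger opening in mm.
Only numpy, scipy, OpenCV 4.12 (cv2) and the standard library are available. Lean on these libraries where they do the work, as an engineer would, in place of code of your own. Each camera call takes 0.05 s, during which the arm holds its last target.

## Working session

There is one attempt and no reset: what is moved stays moved. The work goes in short steps, Python scripts to look and compute and a tool call to move; the robot and the scene stay as the last step left them, time stands still between calls to the robot, and variables do not carry over. Pictures are saved under pics/ and viewed, and the job is handed in when it is done.

Besides the shell and the picture viewer there is one more tool, called after "Request:" in YAML: its name, and indented under it one key for each argument. arm_command: Moves the arm, as the interface text tells. Its arguments: {"type":"object","properties":{"steps":{"type":"array","items":{"type":"array"}},"force":{"type":"number"}},"required":["steps"]}

```bash
mkdir -p pics; ls; cat > h.py <<'E'
import numpy as np, cv2
from cell import manip
from scipy.spatial.transform import Rotation as Ro
def save(n,p): cv2.imwrite('pics/'+n,cv2.cvtColor(p,cv2.COLOR_RGB2BGR))
E
python3 - <<'E'
from h import *
s=manip.read_state(); print(s)
for n in ['scene','top','wrist']:
    p,d=manip.camera(n); save(n+'0.png',p); np.savez('pics/'+n+'0.npz',p=p,d=d); print(n,manip.calibration(n))
E
```

```text
pics
{'clock': 0.0, 'joints': array([-1.22860121e+00,  3.00468411e-01,  1.52163268e+00,  2.78205960e-06,
        1.32073257e+00, -6.65798348e-02]), 'qd': array([ 4.76530802e-04, -5.13925028e-04, -9.52959264e-04, -1.34683336e-03,
       -6.03685521e-05,  8.41205184e-04]), 'effort': array([ 2.00591450e-03, -5.31805873e+01, -3.52737808e+01,  7.09266239e-02,
        2.43943592e-02, -9.35281719e-05]), 'eef_pos': array([ 218.52645716, -504.40394705,  204.8659952 ]), 'eef_rot': array([-3.14150740e+00,  1.23807207e-03, -1.16202201e+00]), 'wrist_force': array([ 0.23103072,  0.13295682, -0.57544138]), 'moment': array([-0.02878273, -0.00315115, -0.0374449 ]), 'finger_gap': 93.79916038524213}
scene {'fx': 443.7403762863443, 'fy': 443.7403762863443, 'cx': 278.0616277081036, 'cy': 202.964520308761, 'R': array([[-0.73345562,  0.67972488, -0.00411584],
       [ 0.45865609,  0.49042481, -0.74102503],
       [-0.50167465, -0.54539673, -0.67146479]]), 't': array([ 342.59599335, -174.08770673, 1584.2434931 ])}
top {'fx': 413.02741733718386, 'fy': 413.02741733718386, 'cx': 293.24284152763863, 'cy': 210.08726995476414, 'R': array([[-0.00238631, -0.99998786, -0.00431222],
       [-0.99656995,  0.00273482, -0.08270948],
       [ 0.08272026,  0.00410005, -0.99656437]]), 't': array([  68.3940085 ,  551.20824863, 1265.38520515])}
wrist {'fx': 309.9034580407733, 'fy': 309.9034580407733, 'cx': 275.5765830136841, 'cy': 210.79029724526745, 'tool_from_camera': array([[ 9.99999467e-01, -1.00385228e-03, -2.41493381e-04,
         2.27385665e-01],
       [ 1.03247496e-03,  9.70927023e-01,  2.39373452e-01,
        -6.92915779e+01],
       [-5.82313442e-06, -2.39373574e-01,  9.70927542e-01,
        -1.80164178e+02],
       [ 0.00000000e+00,  0.00000000e+00,  0.00000000e+00,
         1.00000000e+00]])}
```

View pics/scene0.png

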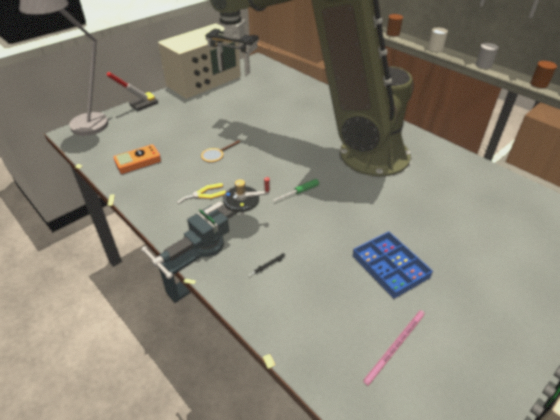

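View pics/top0.png

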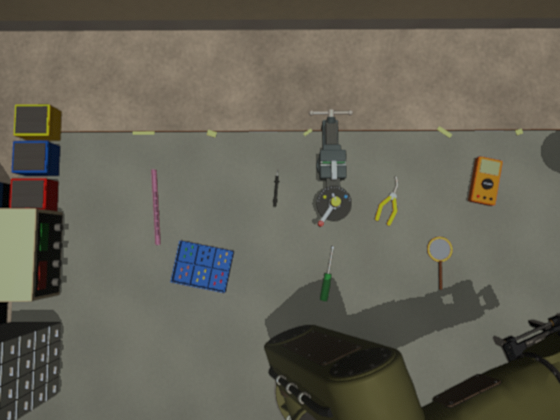

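View pics/wrist0.png

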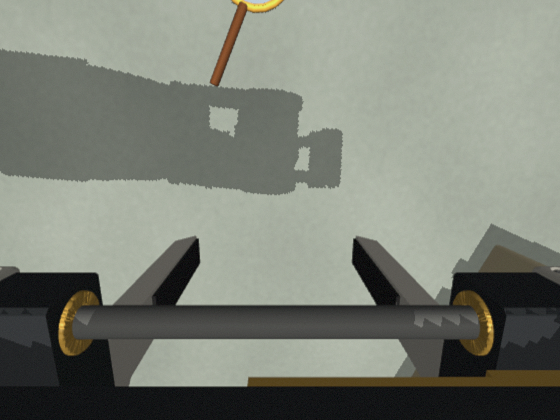

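The scene and top views both show the vise at the far edge. In the top view the knob is near (336,201) and the red handle near (320,223). I'll crop this area and measure it.

```bash
cat >> h.py <<'E'
def proj_plane(n,uv,z):
    c=manip.calibration(n);R=c['R'];t=c['t']
    o=-R.T@t; out=[]
    for u,v in np.atleast_2d(uv):
        r=R.T@np.array([(u-c['cx'])/c['fx'],(v-c['cy'])/c['fy'],1]); out.append(o+r*(z-o[2])/r[2])
    return np.array(out)
def ray(n,u,v,T=None):
    c=manip.calibration(n); r=np.array([(u-c['cx'])/c['fx'],(v-c['cy'])/c['fy'],1])
    if n=='wrist':
        M=T@c['tool_from_camera']; return M[:3,3],M[:3,:3]@r
    R=c['R'];return -R.T@c['t'],R.T@r
def pose(s):
    T=np.eye(4);T[:3,:3]=Ro.from_euler('xyz',s['eef_rot']).as_matrix();T[:3,3]=s['eef_pos'];return T
def tri(rs):
    A=np.zeros((3,3));b=np.zeros(3)
    for o,r in rs:
        r=r/np.linalg.norm(r);P=np.eye(3)-np.outer(r,r);A+=P;b+=P@o
    x=np.linalg.solve(A,b); return x,[np.linalg.norm((np.eye(3)-np.outer(r,r)/(r@r))@(x-o)) for o,r in rs]
def onz(o,r,z): return o+r*(z-o[2])/r[2]
def blobs(p,lo,hi,roi,mn=3):
    h=cv2.cvtColor(p,cv2.COLOR_RGB2HSV); m=cv2.inRange(h,np.array(lo),np.array(hi)); k=np.zeros_like(m); x0,y0,x1,y1=roi;k[y0:y1,x0:x1]=m[y0:y1,x0:x1]
    n,l,st,ce=cv2.connectedComponentsWithStats(k); return [(st[i,4],ce[i].round(2).tolist(),st[i,:4].tolist()) for i in range(1,n) if st[i,4]>=mn]
E
python3 - <<'E'
from h import *
for n,roi in [('top',(300,165,375,235)),('scene',(195,165,285,235))]:
    p=np.load(f'pics/{n}0.npz')['p']; x0,y0,x1,y1=roi
    save(n+'0c.png',cv2.resize(p[y0:y1,x0:x1],None,fx=8,fy=8,interpolation=cv2.INTER_NEAREST))
    print(n,'red',blobs(p,(0,110,70),(8,255,255),roi),'yel',blobs(p,(18,90,90),(34,255,255),roi),'blue',blobs(p,(100,90,60),(130,255,255),roi))
E
```

```text
top red [(np.int32(21), [319.9, 223.24], [318, 221, 6, 5])] yel [(np.int32(13), [324.38, 196.38], [323, 195, 4, 4]), (np.int32(79), [335.49, 201.41], [331, 196, 10, 11])] blue [(np.int32(12), [345.33, 196.25], [344, 195, 4, 4])]
scene red [(np.int32(36), [266.5, 183.19], [265, 178, 4, 13])] yel [(np.int32(77), [239.75, 184.91], [235, 180, 10, 14]), (np.int32(243), [210.7, 191.35], [198, 183, 28, 16]), (np.int32(16), [241.5, 204.0], [240, 202, 4, 5])] blue [(np.int32(13), [228.08, 193.69], [226, 192, 5, 4])]
```

View pics/top0c.png

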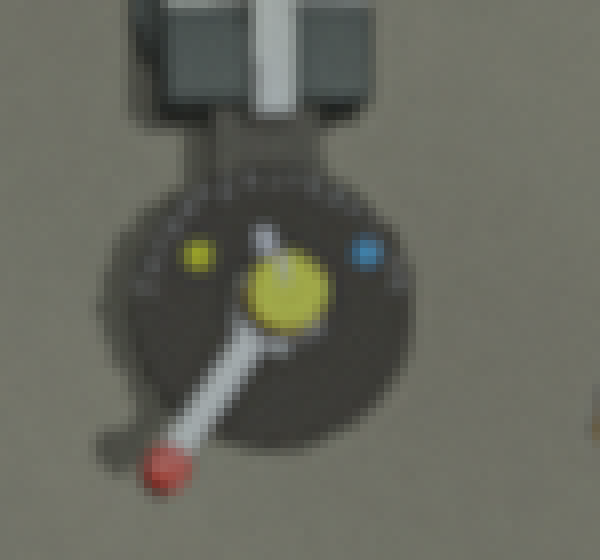

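View pics/scene0c.png

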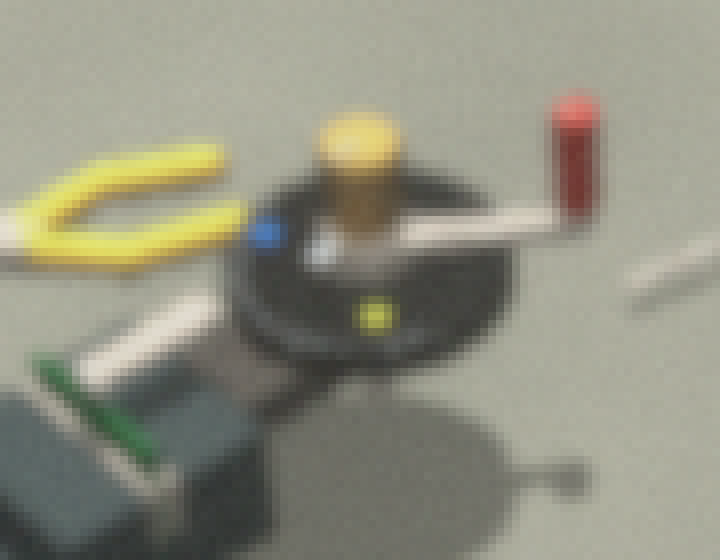

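The crops show the yellow dot left of the pointer in the top view at (324.5,196.5), the blue dot at (345.5,196.3), the knob top at (336,201.5), the pointer at about (333,195), and the handle at (320.5,223.5).

```bash
python3 - <<'E'
from h import *
def T(a,b,nm):
    x,e=tri([ray('top',*a),ray('scene',*b)]); print(nm,x.round(1),np.round(e,1))
T((335.5,201.2),(239.7,183.2),'knobtop~')
T((320.1,223.2),(266.5,179.2),'redtop')
T((324.38,196.38),(241.5,204.0),'yel')
T((345.33,196.25),(228.08,193.69),'blue')
for nm,uv,z in [('knob',(335.49,201.2),159),('red',(320.1,223.2),163.5),('yel',(324.38,196.38),107),('blue',(345.33,196.25),107),('ptr',(332.6,194.6),124)]:
    print(nm,proj_plane('top',uv,z).round(1))
E
```

```text
knobtop~ [564.4 -51.4 154.2] [1. 1.]
redtop [503.   -7.9 160. ] [0.3 0.3]
yel [583.8 -23.9 106.8] [0.8 0.8]
blue [583.8 -85.  106.1] [1.1 1.1]
knob [[564.7 -51.6 159. ]]
red [[503.1  -7.9 163.5]]
yel [[584.4 -24.5 107. ]]
blue [[584.6 -85.6 107. ]]
ptr [[587.5 -47.  124. ]]
```

Request:
arm_command:
  steps:
    - [1, [0, 0, -1.2], 0.102]
    - [1, [0, 0, -1.2], 0.102]
    - [1, [0, 0, -1.1], 0.102]
    - [1, [0, 0, -1.0], 0.102]
    - [1, [0, 0, 0], 0]
  force: 20

```text
clock: 0.57
eef_pos: [218.8, -505.2, 252.2]
eef_rot: [-3.141, -0.002, -1.575]
wrist_force: [0.8, -0.6, 0.0]
finger_gap: 94.0
```

Request:
arm_command:
  steps:
    - [1, [-3, -2.3, 0], 0]
    - [1, [-3, -2.3, 0], 0]
    - [1, [-3, -2.3, 0], 0]
    - [1, [-3, -2.3, 0], 0]
    - [1, [-3, -2.3, 0], 0]

```text
clock: 0.98
eef_pos: [334.0, -352.9, 249.7]
eef_rot: [3.141, 0.001, -1.566]
wrist_force: [-0.2, -0.9, -0.4]
finger_gap: 94.1
```

Request:
arm_command:
  steps:
    - [1, [-3, -2.3, 0], 0]
    - [1, [-3, -2.3, 0], 0]
    - [1, [-3, -2.3, 0], 0]
    - [1, [-3, -2.3, 0], 0]
    - [1, [-3, -2.3, 0], 0]

```text
clock: 1.4
eef_pos: [449.0, -202.7, 249.8]
eef_rot: [3.141, 0.0, -1.566]
wrist_force: [-0.1, -1.0, 0.6]
finger_gap: 93.9
```

Request:
arm_command:
  steps:
    - [1, [-3, -2.3, 0], 0]
    - [1, [-3, -2.3, 0], 0]
    - [1, [-3, -2.3, 0], 0]
    - [1, [-3, -2.3, 0], 0]
    - [1, [-3, -2.3, 0], 0]

```text
clock: 1.82
eef_pos: [563.9, -52.6, 249.7]
eef_rot: [3.141, 0.0, -1.566]
wrist_force: [0.4, -1.4, -0.1]
finger_gap: 93.8
```

```bash
python3 - <<'E'
from h import *
s=manip.read_state(); p,d=manip.camera('wrist'); save('w1.png',p); np.savez('pics/w1.npz',p=p,d=d,T=pose(s)); print(s['eef_pos'])
roi=(0,0,560,420)
print('red',blobs(p,(0,110,60),(8,255,255),roi,30),'yel',blobs(p,(16,90,70),(36,255,255),roi,30),'blue',blobs(p,(100,90,60),(130,255,255),roi,30))
E
```

```text
[563.94857761 -52.55821225 249.65524339]
red [(np.int32(379), [229.61, 268.42], [220, 253, 20, 31])] yel [(np.int32(1509), [402.15, 193.02], [371, 160, 56, 69]), (np.int32(113), [247.5, 181.3], [242, 176, 12, 12]), (np.int32(865), [274.02, 209.42], [257, 191, 34, 36]), (np.int32(370), [502.93, 259.77], [476, 251, 54, 22]), (np.int32(1235), [73.56, 323.47], [58, 291, 41, 65]), (np.int32(1228), [477.76, 323.46], [453, 291, 41, 65]), (np.int32(3162), [426.2, 379.91], [247, 370, 313, 16])] blue [(np.int32(105), [306.08, 180.66], [301, 175, 12, 12]), (np.int32(144), [23.49, 268.08], [0, 263, 49, 10])]
```

View pics/w1.png

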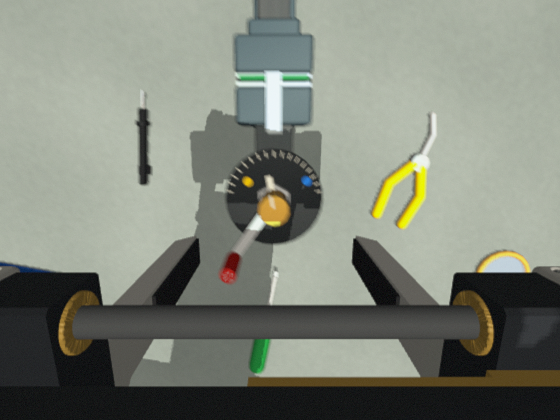

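The wrist view shows the knob near (274,208), the yellow dot at (247.5,181.3), the blue dot at (306,180.7), the handle at about (230,268), and the pointer at about (269,182). I'll enlarge it.

```bash
python3 - <<'E'
from h import *
z=np.load('pics/w1.npz');p=z['p'];T=z['T']
save('w1c.png',cv2.resize(p[165:290,205:330],None,fx=4.7,fy=4.7,interpolation=cv2.INTER_NEAREST))
def t(a,b,nm):
    x,e=tri([ray('top',*a),ray('wrist',*b,T)]); print(nm,x.round(1),np.round(e,1))
t((324.38,196.38),(247.5,181.3),'yel');t((345.33,196.25),(306.1,180.7),'blue')
for nm,uv,h in [('knob',(274,208.5),159),('yel',(247.5,181.3),107),('blue',(306.1,180.7),107)]:
    print(nm,onz(*ray('wrist',*uv,T),h).round(1))
E
```

```text
yel [584.8 -23.8 106.5] [0.8 0.8]
blue [585.3 -85.7 101.1] [0.6 0.6]
knob [568.6 -51.2 159. ]
yel [585.3 -23.1 107. ]
blue [586.2 -84.5 107. ]
```

View pics/w1c.png

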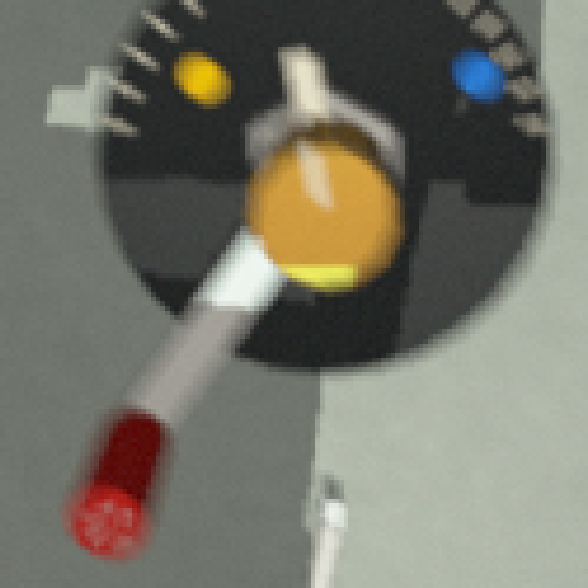

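```bash
python3 - <<'E'
from h import *
z=np.load('pics/w1.npz');T=z['T']
def t(a,b,nm):
    x,e=tri([ray('top',*a),ray('wrist',*b,T)]); print(nm,x.round(1),np.round(e,1))
t((335.6,201.4),(274.1,211.2),'knobtop');t((320.1,223.2),(228.4,276.3),'redtop')
P={}
for nm,uv,h in [('knob',(274.1,211.2),159),('red',(228.4,276.3),163.5),('yel',(247.9,181.6),107),('blue',(306.4,181.2),107),('tip',(268,175.4),124)]:
    P[nm]=onz(*ray('wrist',*uv,T),h); v=P[nm]-P['knob'];print(nm,P[nm].round(1),v[:2].round(1),np.hypot(*v[:2]).round(1),np.degrees(np.arctan2(v[1],v[0])).round(1))
E
```

```text
knobtop [564.8 -51.8 154.3] [0.6 0.6]
redtop [503.1  -8.2 160.8] [0.2 0.2]
knob [566.1 -51.3 159. ] [0. 0.] 0.0 0.0
red [504.4  -8.8 163.5] [-61.7  42.5] 74.9 145.4
yel [585.  -23.5 107. ] [18.9 27.8] 33.6 55.7
blue [585.7 -84.8 107. ] [ 19.6 -33.5] 38.9 -59.7
tip [593.8 -45.  124. ] [27.7  6.3] 28.4 12.7
```

Request:
arm_command:
  steps:
    - [1, [-2.2, 3.0, 0], 0]
    - [1, [-2.2, 3.0, 0], 0]
    - [0.7, [0, 0, 3], 0]
    - [0.6, [0, 0, 3], 0]
    - [0.5, [0, 0, 2], 0]
  force: 20

```text
clock: 2.28
eef_pos: [502.0, -10.0, 167.8]
eef_rot: [3.14, 0.0, -1.565]
wrist_force: [0.7, 0.4, -0.2]
finger_gap: 77.3
```

Request:
arm_command:
  steps:
    - [0.5, [0, 0, 1.5], 0]
    - [0.5, [0, 0, 1.5], 0]
    - [0.5, [0, 0, 1.4], 0]
    - [0.5, [0, 0, 0], 0]

```text
clock: 2.62
eef_pos: [501.6, -10.3, 123.4]
eef_rot: [3.137, 0.001, -1.567]
wrist_force: [-0.2, 0.8, -0.5]
finger_gap: 50.9
```

```bash
python3 - <<'E'
from h import *
s=manip.read_state(); print(s['eef_pos'],s['finger_gap'],s['wrist_force'])
p,d=manip.camera('wrist'); save('w2.png',p)
E
```

```text
[501.60648123 -10.34092573 123.3529014 ] 50.92200795871343 [-0.1611666   0.84604627 -0.46922392]
```

View pics/w2.png

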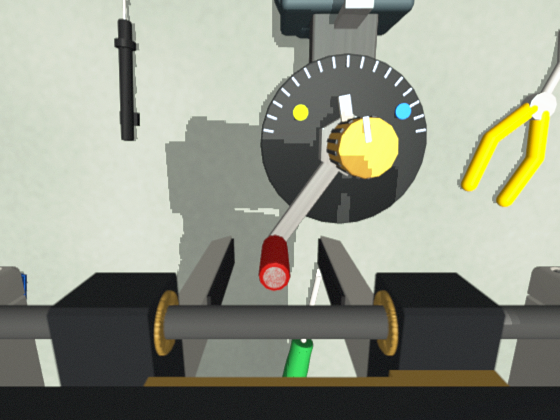

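The red handle, with its top at (274,277), stands midway between the fingers. I'll close on it.

Request:
arm_command:
  steps:
    - [0, [0, 0.0, 0], 0]
    - [0, [0, 0, 0], 0]
    - [0, [0, 0, 0], 0]
    - [0, [0, 0, 0], 0]
    - [0, [0, 0, 0], 0]
  force: 20

```text
clock: 3.08
eef_pos: [503.4, -10.4, 126.9]
eef_rot: [-3.141, 0.0, -1.57]
wrist_force: [-0.9, 8.4, 2.0]
finger_gap: 17.2
```

```bash
python3 - <<'E'
import numpy as np
a=np.radians(np.arange(145,203,6));P=75*np.c_[np.cos(a),np.sin(a)];d=np.diff(P,axis=0)
for i,v in enumerate(d): print(145+6*(i+1),'tool',(-v[1]/10).round(2),(-v[0]/10).round(2))
E
```

```text
151 tool 0.67 0.42
157 tool 0.71 0.34
163 tool 0.74 0.27
169 tool 0.76 0.19
175 tool 0.78 0.11
181 tool 0.78 0.03
187 tool 0.78 -0.05
193 tool 0.77 -0.14
199 tool 0.75 -0.22
```

Request:
arm_command:
  steps:
    - [0, [0.67, 0.42, 0], 0]
    - [0, [0.71, 0.34, 0], 0]
    - [0, [0.74, 0.27, 0], 0]
    - [0, [0.76, 0.19, 0], 0]
    - [0, [0.78, 0.11, 0], 0]

```text
clock: 3.5
eef_pos: [489.3, -46.2, 126.7]
eef_rot: [3.141, 0.002, -1.569]
wrist_force: [-3.9, 9.3, 3.1]
finger_gap: 15.8
```

Request:
arm_command:
  steps:
    - [0, [0.78, 0.03, 0], 0]
    - [0, [0.78, -0.05, 0], 0]
    - [0, [0.77, -0.14, 0], 0]
    - [0, [0.75, -0.22, 0], 0]
    - [0, [0, 0, 0], 0]

```text
clock: 3.92
eef_pos: [494.0, -78.4, 126.8]
eef_rot: [-3.141, 0.0, -1.57]
wrist_force: [-0.6, -1.2, 3.0]
finger_gap: 15.5
```

Request:
arm_command:
  steps:
    - [0, [0, 0, 0], 0]
    - [0.5, [0, 0, 0], 0]
    - [0.5, [0, 0, 0], 0]
    - [0.6, [0, 0, -1], 0]
    - [0.6, [0, 0, -3], 0]

```text
clock: 4.33
eef_pos: [492.1, -77.3, 164.1]
eef_rot: [3.135, 0.002, -1.57]
wrist_force: [0.6, 0.2, -0.2]
finger_gap: 38.7
```

Request:
arm_command:
  steps:
    - [0.6, [0, 0, -4], 0]
    - [0.6, [0, 0, -4], 0]
    - [0.6, [-1.4, -3.6, 0], 0]
    - [0.6, [-1.3, -3.55, 0], 0]
    - [0.6, [0, 0, 0], 0]

```text
clock: 4.75
eef_pos: [568.5, -48.8, 246.1]
eef_rot: [3.142, 0.001, -1.568]
wrist_force: [-0.7, -0.2, -0.8]
finger_gap: 56.0
```

```bash
python3 - <<'E'
from h import *
s=manip.read_state(); p,d=manip.camera('wrist'); save('w3.png',p); np.savez('pics/w3.npz',p=p,d=d,T=pose(s)); print(s['eef_pos'],s['eef_rot'])
save('w3c.png',cv2.resize(p[150:290,200:340],None,fx=4.2,fy=4.2,interpolation=cv2.INTER_NEAREST))
E
```

```text
[568.53108033 -48.81260841 246.0858689 ] [ 3.14154481e+00  6.10114053e-04 -1.56836826e+00]
```

View pics/w3c.png

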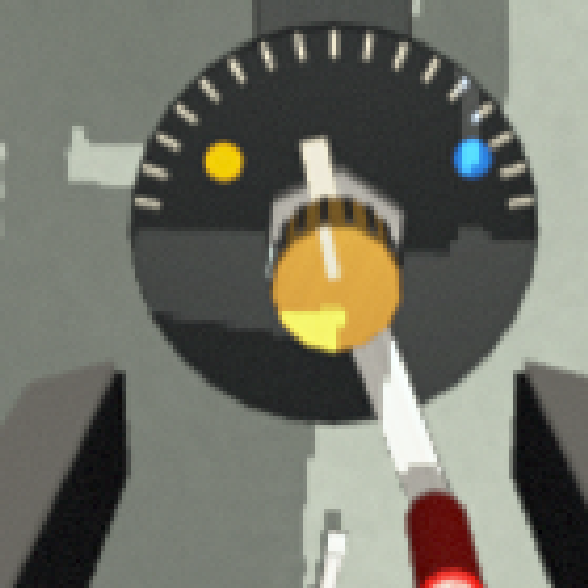

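The nut is slack: the handle now points lower right. Crop pixels: knob top (337,287), yellow dot (224,161), pointer tip (315,139), dial centre (334,223).

```bash
python3 - <<'E'
from h import *
z=np.load('pics/w3.npz');T=z['T']
P={}
for nm,uv,h in [('knob',(337,287.5),159),('dial',(334,223),105),('yel',(224,161),107),('blue',(472,158.5),107),('tip',(315,139),124),('l1',(321,230),159.5),('l2',(336,275),159.5),('red',(456,582),163.5)]:
    P[nm]=onz(*ray('wrist',uv[0]/4.2+200-.4,uv[1]/4.2+150-.4,T),h); v=P[nm]-P['knob'];w=P[nm]-P['dial'];print(nm,P[nm].round(1),v[:2].round(1),np.hypot(*v[:2]).round(1),np.degrees(np.arctan2(v[1],v[0])).round(1),'dial',np.hypot(*w[:2]).round(1),np.degrees(np.arctan2(w[1],w[0])).round(1))
v=P['l1']-P['l2'];print('line',np.degrees(np.arctan2(v[1],v[0])))
E
```

```text
Traceback (most recent call last):
KeyError: 'dial'
```

```bash
python3 - <<'E'
from h import *
z=np.load('pics/w3.npz');T=z['T']
P={}
for nm,uv,h in [('dial',(334,223),105),('knob',(337,287.5),159),('yel',(224,161),107),('blue',(472,158.5),107),('tip',(315,139),124),('l1',(321,230),159.5),('l2',(336,275),159.5),('red',(456,582),163.5)]:
    P[nm]=onz(*ray('wrist',uv[0]/4.2+200-.4,uv[1]/4.2+150-.4,T),h); v=P[nm]-P.get('knob',0);w=P[nm]-P['dial'];print(nm,P[nm].round(1),v[:2].round(1),np.hypot(*v[:2]).round(1),np.degrees(np.arctan2(v[1],v[0])).round(1),'dial',np.hypot(*w[:2]).round(1),np.degrees(np.arctan2(w[1],w[0])).round(1))
v=P['l1']-P['l2'];print('line',np.degrees(np.arctan2(v[1],v[0])))
E
```

```text
dial [567.5 -52.6 105. ] [567.5 -52.6] 570.0 -5.3 dial 0.0 0.0
knob [565.3 -52.7 159. ] [0. 0.] 0.0 0.0 dial 2.2 -177.7
yel [583.7 -25.2 107. ] [18.3 27.5] 33.0 56.3 dial 31.8 59.5
blue [584.4 -86.7 107. ] [ 19.1 -34. ] 39.0 -60.7 dial 38.1 -63.7
tip [591.8 -47.8 124. ] [26.5  4.8] 26.9 10.3 dial 24.7 11.1
l1 [578.  -49.2 159.5] [12.6  3.4] 13.1 15.2 dial 11.0 17.7
l2 [568.2 -52.4 159.5] [2.9 0.2] 2.9 4.6 dial 0.7 11.9
red [499.  -79.3 163.5] [-66.3 -26.6] 71.5 -158.1 dial 73.6 -158.7
line 18.118286428511656
```

Request:
arm_command:
  steps:
    - [0.6, [0.3, 0.3, 3], 0]
    - [0.6, [0, 0, 2], 0]
    - [0.6, [0, 0, 0], 0]

```text
clock: 5.05
eef_pos: [560.1, -53.7, 193.2]
eef_rot: [3.136, 0.001, -1.57]
wrist_force: [-0.2, -0.2, -0.3]
finger_gap: 56.4
```

Request:
arm_command:
  steps:
    - [0.6, [0, 0, 0], 0]
    - [0.6, [0, 0, 0], 0]
    - [0.6, [0, 0, 0], 0]

```text
clock: 5.3
eef_pos: [562.7, -53.9, 198.4]
eef_rot: [-3.139, -0.0, -1.57]
wrist_force: [-0.1, 0.8, 0.2]
finger_gap: 56.5
```

Request:
arm_command:
  steps:
    - [0.6, [-0.17, -0.28, 1.5], 0]
    - [0.6, [0, 0, 1.5], 0]
    - [0.6, [0, 0, 1.5], 0]
    - [0.6, [0, 0, 1.5], 0]
    - [0.6, [0, 0, 0.9], 0]

```text
clock: 5.72
eef_pos: [565.0, -52.1, 127.2]
eef_rot: [-3.141, -0.0, -1.57]
wrist_force: [0.7, 0.2, 0.6]
finger_gap: 56.4
```

Request:
arm_command:
  steps:
    - [0.6, [0, 0, 0], 0]
    - [0.6, [0, 0, 0], 0]
    - [0.6, [0, 0, 0], 0]

```text
clock: 5.97
eef_pos: [565.6, -52.2, 128.7]
eef_rot: [-3.14, -0.0, -1.57]
wrist_force: [-0.4, -0.1, 0.3]
finger_gap: 56.5
```

```bash
python3 - <<'E'
from h import *
s=manip.read_state(); p,d=manip.camera('wrist'); save('w4.png',p); np.savez('pics/w4.npz',p=p,d=d,T=pose(s)); print(s['eef_pos'],s['eef_rot'])
E
```

```text
[565.62623262 -52.19330694 128.7467597 ] [-3.13984586e+00 -2.72894733e-04 -1.57001727e+00]
```

View pics/w4.png

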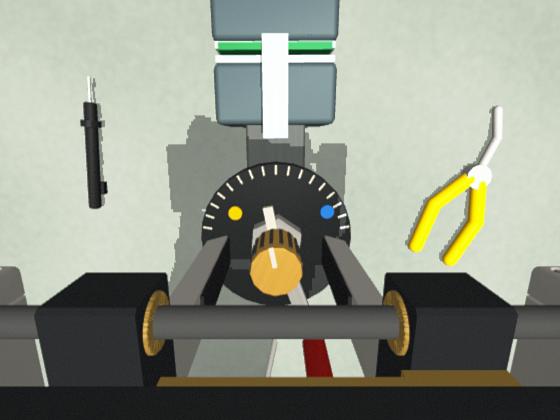

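The knob at (276,265) sits centred between the fingers. I'll grip it and turn.

Request:
arm_command:
  steps:
    - [0, [0, 0, 0], 0]
    - [0, [0, 0, 0], 0]
    - [0, [0, 0, 0], 0]
    - [0, [0, 0, 0], 0]
    - [0, [0, 0, 0], 0]
  force: 20

```text
clock: 6.43
eef_pos: [565.1, -52.2, 127.6]
eef_rot: [-3.141, -0.0, -1.57]
wrist_force: [-0.8, -3.2, 1.6]
finger_gap: 27.7
```

Request:
arm_command:
  steps:
    - [0, [0, 0, 0], -0.09]
    - [0, [0, 0, 0], -0.09]
    - [0, [0, 0, 0], -0.09]
    - [0, [0, 0, 0], -0.09]
    - [0, [0, 0, 0], -0.09]

```text
clock: 6.85
eef_pos: [565.1, -52.3, 127.6]
eef_rot: [-3.142, -0.0, -1.116]
wrist_force: [0.3, -1.0, 0.2]
finger_gap: 27.5
```

Request:
arm_command:
  steps:
    - [0, [0, 0, 0], -0.09]
    - [0, [0, 0, 0], -0.09]
    - [0, [0, 0, 0], -0.09]
    - [0, [0, 0, 0], -0.065]
    - [0, [0, 0, 0], 0]

```text
clock: 7.27
eef_pos: [565.1, -52.3, 127.6]
eef_rot: [3.142, -0.0, -0.782]
wrist_force: [0.1, -1.2, 0.8]
finger_gap: 27.6
```

```bash
python3 - <<'E'
from h import *
s=manip.read_state(); p,d=manip.camera('wrist'); save('w5.png',p); np.savez('pics/w5.npz',p=p,d=d,T=pose(s)); print(s['eef_pos'],s['eef_rot'],s['moment'],s['wrist_force'])
E
```

```text
[565.13436529 -52.26499535 127.56914447] [ 3.14154154e+00 -3.56172309e-04 -7.81977395e-01] [-0.2923166   0.03006932  0.03191909] [ 0.12664991 -1.18940445  0.77761634]
```

View pics/w5.png

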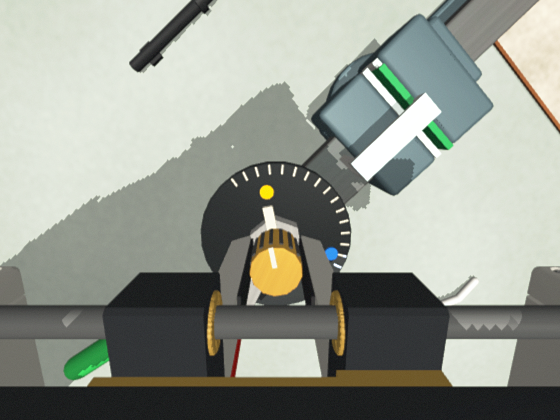

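```bash
python3 - <<'E'
from h import *
z=np.load('pics/w5.npz');T=z['T'];p=z['p']
save('w5c.png',cv2.resize(p[155:310,195:355],None,fx=3.7,fy=3.7,interpolation=cv2.INTER_NEAREST))
h=cv2.cvtColor(p,cv2.COLOR_RGB2HSV); m=cv2.inRange(h,(0,0,170),(179,70,255)); m2=np.zeros_like(m); m2[203:230,255:285]=m[203:230,255:285]
ys,xs=np.nonzero(m2); print(len(xs))
for y in range(203,230): 
    q=xs[ys==y]; print(y,q.min() if len(q) else None,q.max() if len(q) else None,end=' | ')
b=blobs(p,(22,90,90),(34,255,255),(250,180,285,200),5);print(b)
A=T[:2,3]
Y=onz(*ray('wrist',*b[0][1],T),107);print('yel',Y,np.hypot(*(Y[:2]-A)),np.degrees(np.arctan2(*(Y[:2]-A)[::-1])))
E
```

```text
329
203 None None | 204 None None | 205 None None | 206 269 271 | 207 264 272 | 208 263 272 | 209 263 272 | 210 263 272 | 211 263 273 | 212 263 273 | 213 263 273 | 214 264 273 | 215 264 273 | 216 264 274 | 217 264 274 | 218 265 274 | 219 265 274 | 220 265 276 | 221 265 279 | 222 265 281 | 223 265 284 | 224 264 284 | 225 263 284 | 226 262 284 | 227 260 284 | 228 259 284 | 229 258 284 | [(np.int32(175), [266.38, 191.84], [260, 185, 14, 15])]
yel [583.9365943  -25.07172919 107.        ] 33.060513316312985 55.33887085691748
```

View pics/w5c.png

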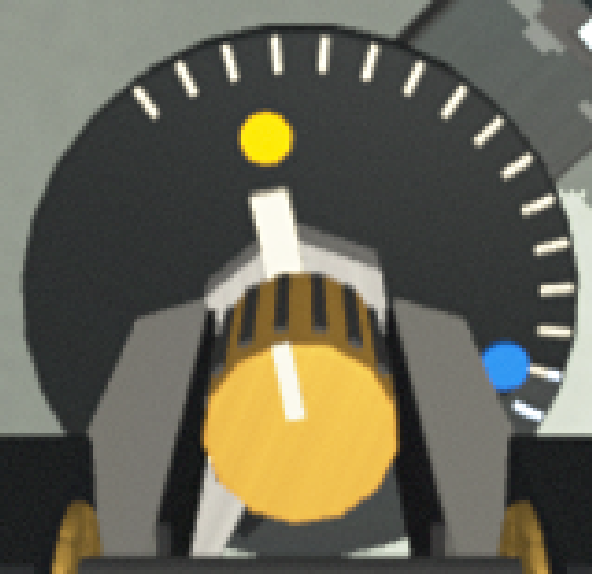

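```bash
python3 - <<'E'
from h import *
z=np.load('pics/w5.npz');T=z['T']
a=onz(*ray('wrist',267.4,207.0,T),124);b=onz(*ray('wrist',269.6,219,T),124)
Y=onz(*ray('wrist',266.38,191.84,T),107)
d=(a-b)[:2];d/=np.linalg.norm(d);print('bar',np.degrees(np.arctan2(d[1],d[0])))
A=T[:2,3];e=a[:2]-A;print('tip',a,np.hypot(*e),np.degrees(np.arctan2(e[1],e[0])))
for D in (d,e/np.hypot(*e)):
    for o in (A,a[:2]): v=Y[:2]-o;print(D@v,D[0]*v[1]-D[1]*v[0])
c=manip.calibration('wrist')
E
```

```text
bar 54.90799948676867
tip [580.27128148 -30.25317571 124.        ] 26.714161709831664 55.484778311459046
33.05957849724853 0.24861681835850113
6.346770359030477 -0.020301812062437197
33.06040611772643 -0.0841906711300986
6.346244407894762 -0.0841906711300986
```

The pointer line passes within about 0.3 mm of the yellow dot. I'll release and return to the handle.

Request:
arm_command:
  steps:
    - [0, [0, 0, 0], 0]
    - [0.6, [0, 0, 0], 0]
    - [0.6, [0, 0, 0], 0]
    - [0.6, [0, 0, 0], 0]
    - [0.6, [0, 0, -1], 0]

```text
clock: 7.73
eef_pos: [564.2, -51.8, 136.0]
eef_rot: [3.14, 0.003, -0.785]
wrist_force: [-0.5, 0.5, 0.2]
finger_gap: 50.8
```

Request:
arm_command:
  steps:
    - [0.6, [0, 0, -3], 0]
    - [0.6, [0, 0, -4], 0]
    - [0.6, [0, 0, -4], 0.1]
    - [0.6, [0, 0, 0], 0.1]
    - [0.6, [0, 0, 0], 0.1]

```text
clock: 8.15
eef_pos: [565.8, -52.1, 250.9]
eef_rot: [-3.137, -0.003, -1.09]
wrist_force: [0.4, -0.3, -0.5]
finger_gap: 56.5
```

Request:
arm_command:
  steps:
    - [0.6, [0, 0, 0], 0.1]
    - [0.6, [0, 0, 0], 0.1]
    - [0.6, [0, 0, 0], 0.1]
    - [0.6, [0, 0, 0], 0.1]
    - [0.6, [0, 0, 0], 0.085]

```text
clock: 8.57
eef_pos: [565.0, -52.0, 248.3]
eef_rot: [-3.141, 0.0, -1.576]
wrist_force: [1.2, -0.5, -0.1]
finger_gap: 56.2
```

Request:
arm_command:
  steps:
    - [0.6, [0, 0, 0], 0]
    - [0.6, [0, 0, 0], 0]
    - [0.6, [0, 0, 0], 0]

```text
clock: 8.82
eef_pos: [565.1, -52.1, 247.8]
eef_rot: [-3.141, -0.0, -1.567]
wrist_force: [-0.4, 0.6, 0.5]
finger_gap: 56.2
```

```bash
python3 - <<'E'
from h import *
s=manip.read_state(); p,d=manip.camera('wrist'); save('w6.png',p); np.savez('pics/w6.npz',p=p,d=d,T=pose(s)); print(s['eef_pos'],s['eef_rot'])
save('w6c.png',cv2.resize(p[150:290,200:340],None,fx=4.2,fy=4.2,interpolation=cv2.INTER_NEAREST))
E
```

```text
[565.05169544 -52.05460347 247.83412619] [-3.14130509e+00 -1.75439810e-05 -1.56712694e+00]
```

View pics/w6c.png

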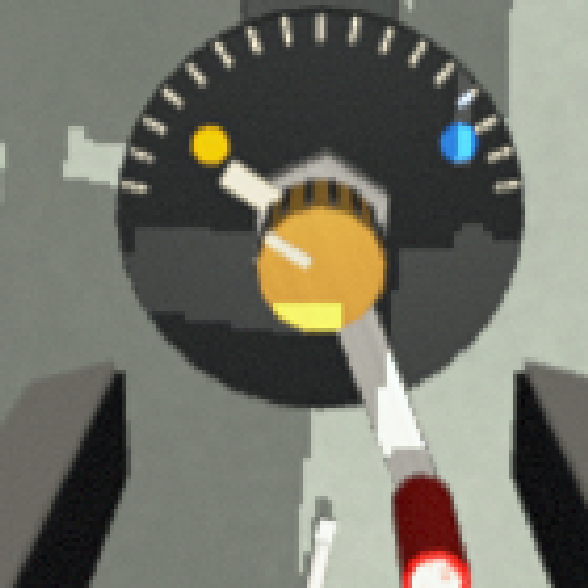

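The pointer aims at the yellow dot; the handle top is at crop (435,576). Now to the handle.

Request:
arm_command:
  steps:
    - [0.6, [1.3, 3.5, 0], 0]
    - [0.6, [1.3, 3.5, 0], 0]
    - [0.6, [0, 0, 0], 0]
    - [0.6, [0, 0, 3], 0]
    - [0.6, [0, 0, 2], 0]

```text
clock: 9.28
eef_pos: [494.9, -78.4, 197.0]
eef_rot: [-3.14, -0.0, -1.569]
wrist_force: [0.7, 0.6, -0.7]
finger_gap: 56.6
```

Request:
arm_command:
  steps:
    - [0.6, [0, 0, 2], 0]
    - [0.6, [0, 0, 2], 0]
    - [0.6, [0, 0, 2], 0]
    - [0.6, [0, 0, 1.1], 0]
    - [0.6, [0, 0, 0], 0]

```text
clock: 9.7
eef_pos: [494.3, -77.9, 124.6]
eef_rot: [3.138, 0.001, -1.569]
wrist_force: [-0.9, 0.3, 0.1]
finger_gap: 56.5
```

```bash
python3 - <<'E'
from h import *
s=manip.read_state(); p,d=manip.camera('wrist'); save('w7.png',p); print(s['eef_pos'],s['eef_rot'],s['wrist_force'])
E
```

```text
[494.25308388 -77.91737705 124.5651681 ] [ 3.13823256e+00  8.04927752e-04 -1.56903931e+00] [-0.92414175  0.29181839  0.08348991]
```

View pics/w7.png

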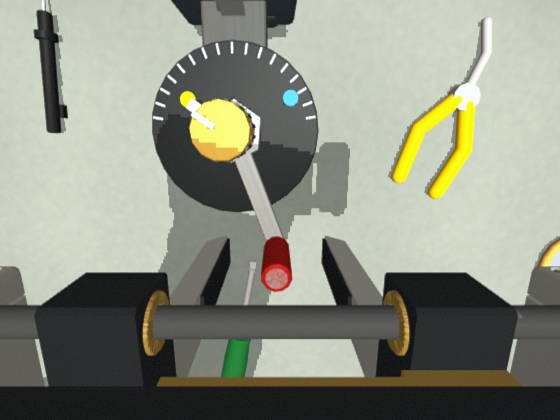

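The handle at (276,272) is between the fingers. I'll grip it and swing it back clockwise.

Request:
arm_command:
  steps:
    - [0, [0, 0, 0], 0]
    - [0, [0, 0, 0], 0]
    - [0, [0, 0, 0], 0]
    - [0, [0, 0, 0], 0]
    - [0, [0, 0, 0], 0]
  force: 25

```text
clock: 10.17
eef_pos: [495.2, -78.2, 126.9]
eef_rot: [-3.141, -0.0, -1.57]
wrist_force: [0.2, 0.4, 0.2]
finger_gap: 26.4
```

Request:
arm_command:
  steps:
    - [0, [-0.75, 0.22, 0], 0]
    - [0, [-0.77, 0.14, 0], 0]
    - [0, [-0.78, 0.05, 0], 0]
    - [0, [-0.78, -0.03, 0], 0]
    - [0, [-0.78, -0.11, 0], 0]

```text
clock: 10.58
eef_pos: [491.7, -39.6, 126.4]
eef_rot: [3.141, -0.001, -1.57]
wrist_force: [-1.6, -6.5, -0.9]
finger_gap: 15.7
```

Request:
arm_command:
  steps:
    - [0, [-0.76, -0.19, 0], 0]
    - [0, [-0.74, -0.27, 0], 0]
    - [0, [-0.71, -0.34, 0], 0]
    - [0, [-0.67, -0.42, 0], 0]
    - [0, [0, 0, 0], 0]

```text
clock: 11.0
eef_pos: [504.4, -9.9, 126.4]
eef_rot: [3.141, -0.0, -1.57]
wrist_force: [0.3, 2.6, -0.1]
finger_gap: 15.7
```

Request:
arm_command:
  steps:
    - [0, [-0.08, -0.06, 0], 0]
    - [0, [-0.08, -0.06, 0], 0]
    - [0, [0, 0, 0], 0]

```text
clock: 11.25
eef_pos: [504.8, -9.6, 126.3]
eef_rot: [3.139, -0.001, -1.57]
wrist_force: [-5.9, -5.9, 1.4]
finger_gap: 15.5
```

Request:
arm_command:
  steps:
    - [0, [-0.12, -0.08, 0], 0]
    - [0, [-0.12, -0.08, 0], 0]
    - [0, [0, 0, 0], 0]
    - [0, [0, 0, 0], 0]

```text
clock: 11.58
eef_pos: [504.9, -9.4, 126.2]
eef_rot: [3.136, -0.004, -1.571]
wrist_force: [-19.8, -23.1, 8.6]
finger_gap: 15.6
```

The nut is hard against its stop: about 30 N with no further motion. I'll ease off the preload, release and look.

Request:
arm_command:
  steps:
    - [0, [0.12, 0.08, 0], 0]
    - [0, [0.12, 0.08, 0], 0]
    - [0.5, [0, 0, 0], 0]
    - [0.5, [0, 0, 0], 0]
    - [0.5, [0, 0, 0], 0]

```text
clock: 12.0
eef_pos: [505.9, -9.0, 126.6]
eef_rot: [-3.141, 0.0, -1.57]
wrist_force: [-0.4, -0.1, 0.2]
finger_gap: 32.2
```

Request:
arm_command:
  steps:
    - [0.6, [0, 0, 0], 0]
    - [0.6, [0, 0, -2], 0]
    - [0.6, [0, 0, -3], 0]
    - [0.6, [0, 0, -3], 0]
    - [0.6, [0, 0, -4], 0]

```text
clock: 12.42
eef_pos: [505.0, -8.9, 246.4]
eef_rot: [3.139, 0.0, -1.57]
wrist_force: [0.4, -0.0, 0.8]
finger_gap: 56.4
```

Request:
arm_command:
  steps:
    - [0.6, [2.1, -3.0, 0], 0]
    - [0.6, [2.1, -3.0, 0], 0]
    - [0.6, [0, 0, 0], 0]
    - [0.6, [0, 0, 0], 0]
    - [0.6, [0, 0, 0], 0]

```text
clock: 12.83
eef_pos: [565.4, -50.8, 246.0]
eef_rot: [3.141, 0.0, -1.57]
wrist_force: [-0.5, 0.7, -0.2]
finger_gap: 56.7
```

```bash
python3 - <<'E'
from h import *
s=manip.read_state(); p,d=manip.camera('wrist'); save('w8.png',p); np.savez('pics/w8.npz',p=p,d=d,T=pose(s)); print(s['eef_pos'],s['eef_rot'],s['wrist_force'])
save('w8c.png',cv2.resize(p[150:290,200:340],None,fx=4.2,fy=4.2,interpolation=cv2.INTER_NEAREST))
E
```

```text
[565.43845404 -50.80985012 246.025296  ] [ 3.14076329e+00  2.68825315e-04 -1.56999884e+00] [-0.50524855  0.73447972 -0.18910809]
```

View pics/w8c.png

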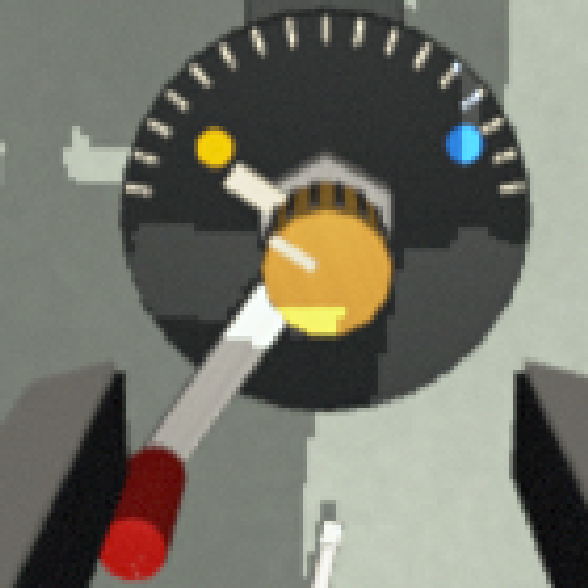

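```bash
python3 - <<'E'
from h import *
for f in ('w6','w8'):
    z=np.load(f'pics/{f}.npz');T=z['T'];p=z['p']
    b=blobs(p,(20,90,90),(34,255,255),(240,175,262,196),5);Y=onz(*ray('wrist',*b[0][1],T),107)
    m=cv2.inRange(cv2.cvtColor(p,cv2.COLOR_RGB2HSV),(0,0,170),(179,70,255)); k=np.zeros_like(m);k[185:202,246:266]=m[185:202,246:266]
    n,l,st,ce=cv2.connectedComponentsWithStats(k);i=1+np.argmax(st[1:,4]);ys,xs=np.nonzero(l==i)
    W=np.array([onz(*ray('wrist',x,y,T),124)[:2] for x,y in zip(xs,ys)])
    ctr,_,vt=cv2.fitLine(W.astype(np.float32),cv2.DIST_L2,0,.01,.01).ravel()[2:],0,cv2.fitLine(W.astype(np.float32),cv2.DIST_L2,0,.01,.01).ravel()[:2]
    v=Y[:2]-ctr; d=vt*np.sign(vt@v)
    A=np.array([565.1,-52.3]); e=(ctr-A)/np.hypot(*(ctr-A)); u=Y[:2]-A
    print(f,b,len(xs),'bar deg',np.degrees(np.arctan2(d[1],d[0])),'lat by bar',d[0]*v[1]-d[1]*v[0],'lat by axis',e[0]*u[1]-e[1]*u[0],'ctr',ctr)
z=np.load('pics/w8.npz');T=z['T']
R=onz(*ray('wrist',200+134/4.2-.4,150+548/4.2-.4,T),163.5);K=onz(*ray('wrist',200+328/4.2-.4,150+272/4.2-.4,T),159);v=R-K;print(R,K,np.degrees(np.arctan2(v[1],v[0])))
p,d=manip.camera('top');save('top9.png',p)
E
```

```text
w6 [(np.int32(78), [249.58, 184.22], [245, 180, 10, 10])] 84 bar deg 54.51337598796821 lat by bar 0.35565594642894816 lat by axis 0.17784952495434503 ctr [576.6513  -35.61517]
w8 [(np.int32(79), [250.53, 184.65], [246, 180, 10, 10])] 82 bar deg 48.34047619782575 lat by bar 1.4414826255290283 lat by axis -0.21728080645131165 ctr [576.71387 -35.16302]
[504.01585051 -10.12641168 163.5       ] [565.58744945 -52.75763552 159.        ] 145.3018697220536
```

View pics/top9.png

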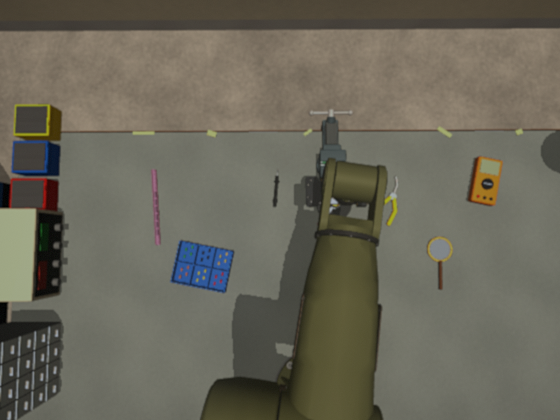

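Two estimates give 0.2 and 1.4 mm off, so a closer look is worthwhile.

Request:
arm_command:
  steps:
    - [0.6, [0, 0, 3], 0]
    - [0.6, [0, 0, 3], 0]
    - [0.6, [0, 0, 0], 0]
    - [0.6, [0, 0, 0], 0]
    - [0.6, [0, 0, 0], 0]

```text
clock: 13.35
eef_pos: [566.2, -50.9, 188.5]
eef_rot: [-3.139, -0.0, -1.57]
wrist_force: [-0.2, -0.8, 0.9]
finger_gap: 56.4
```

```bash
python3 - <<'E'
from h import *
s=manip.read_state(); p,d=manip.camera('wrist'); np.savez('pics/w9.npz',p=p,d=d,T=pose(s)); print(s['eef_pos'],s['eef_rot'],s['wrist_force'])
save('w9c.png',cv2.resize(p[170:270,215:315],None,fx=6,fy=6,interpolation=cv2.INTER_CUBIC))
E
```

```text
[566.24522493 -50.90750143 188.53178219] [-3.13931959e+00 -3.50281852e-04 -1.56961487e+00] [-0.1557117  -0.75574633  0.92090482]
```

View pics/w9c.png

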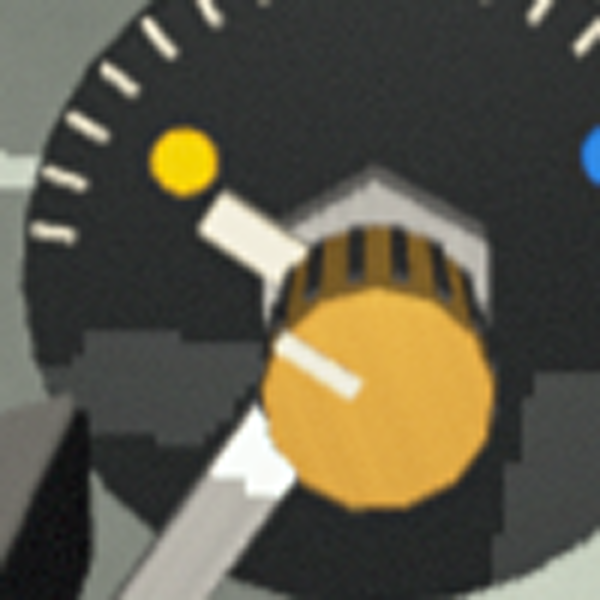

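```bash
python3 - <<'E'
from h import *
z=np.load('pics/w9.npz');T=z['T']
g=lambda u,v,h:onz(*ray('wrist',215+u/6-.4,170+v/6-.4,T),h)[:2]
a=g(213,210.5,124);b=g(291,264,124);Y=g(184,161,107);K=g(379,399,159);l1=g(280,342,159.5);l2=g(357,390,159.5)
ang=lambda v:np.degrees(np.arctan2(v[1],v[0]))
print('tip',a,'Y',Y,'K',K,'bar',ang(a-b),'line',ang(l1-l2))
for A in (K,np.array([565.1,-52.3])):
    d=(a-A)/np.hypot(*(a-A));u=Y-A;print(np.hypot(*(a-A)),ang(a-A),ang(u),'lat',d[0]*u[1]-d[1]*u[0])
d=(a-b)/np.hypot(*(a-b));u=Y-a;print('lat bar',d[0]*u[1]-d[1]*u[0],d@u)
E
```

```text
tip [580.51952436 -30.39694527] Y [583.98999192 -24.95254243] K [565.44980943 -52.57177478] bar 54.53955241214217 line 56.803880278729864
26.810806994998767 55.80050134920816 56.12740780012428 lat 0.1897955635711952
26.78629384518605 54.854850086502914 55.365597928216864 lat 0.29628067585487194
lat bar 0.3317682793214001 6.447914173595467
```

The closer look puts the pointer line 0.2–0.3 mm from the dot's centre. I'll lift clear and hand in.

Request:
arm_command:
  steps:
    - [0.6, [0, 0, -3], 0]
    - [0.6, [0, 0, -3], 0]
    - [0.6, [0, 0, 0], 0]
    - [0.6, [0, 0, 0], 0]
    - [0.6, [0, 0, 0], 0]

```text
clock: 13.82
eef_pos: [565.7, -51.0, 246.9]
eef_rot: [-3.141, -0.0, -1.57]
wrist_force: [0.1, 0.3, -0.3]
finger_gap: 56.4
```

```bash
python3 -c "
from cell import manip
print(manip.sign_off())"
```

```text
the job is handed in; nothing more can be done
None
```

The board stop is reset and the job was handed in at about 13.8 s; the hand-in reported no verdict. I swung the red handle about 55° counter-clockwise, turned the knob about 45° counter-clockwise to the yellow dot, and swung the handle back clockwise to its stop.

**Last checks**
- **Pointer:** in the closest wrist view its line passes 0.2–0.3 mm from the centre of the yellow dot.
- **Jam nut:** the handle is back at 145.3°, against 145.4° at the start. It took about 30 N at the stop without moving further.
- **Clear of the vise:** the gripper was above the vise and its wrist force was near zero.
- **Loose things:** the arm never went near them. In the last top view the probe, chip tube, magnifier and pliers look where they were. The arm hid the screwdriver and part of the pliers, so I did not check those fully.

**Disagreements**
- One rough line fit from a more distant wrist view gave 1.4 mm for the pointer. The closer view did not confirm it.
- Two-view heights came out 3–5 mm lower than the text for the knob and handle tops. The blue dot read 101 mm in one view pair and 106 mm in another. I used the text heights for the grips.

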